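# Post an empty tealight cup through the sprung flap of its collector box

### The job

Put the empty tealight cup away in the wooden collector box it stands on: first push the box's self-closing flap well open with one finger, by tipping its upright thumb plate over towards the cup's lane, and while that finger keeps the flap open push the cup along the ledge with the other finger until it drops through the hole. Then let the flap close fully. Only push the cup, lightly, as its thin metal dents: do not squeeze it, lift it or carry it down, and leave the jar and the ring cone on the tray as they are.

Things in the scene. Friction and masses are not known exactly. Their poses are not given: they have to be found in the camera images.
- collector: Fixed wooden box 200 (y) x 120 (x) mm, deck (flat top) 115 mm over its origin on the underside; hollow, clear +x wall. Spans x -60..60, y -110..90 in its axes, which lie within 0.5 rad of the world's. Deck y -110..0 is the ledge for the cup; then a hole x -50..46, y 0..80, shut by a flush steel flap. Push the cup along +y. Guide rim 10 mm high on the deck at x 50..56.
- tealight_center (a point): Centre, half-way up, of the silver aluminium tealight cup: round, 39 mm across, 18 mm high, about 14 g, open-topped, loose on the ledge (centre 9 mm above the deck), at x 19..25, y -75..-40 mm in the box's axes. Pushed straight along the box's +y, it drops clear through the open hole.
- flap (a joint): Flap angle in rad: 0 shut and flush, 1.4 the stop. Hinge along the box's y at x -50 mm, deck height; the flap, 95 mm wide, swings down, free edge at +x. At 1.07 the hole is clear for x -4..46. A spring shuts it (0.05 N m shut, 0.1 N m at 1.1 rad: some 5 N sideways at the plate's edge). Shut, it bears the cup's weight.
- plate_top (a point): Mid top edge of the flap's upright steel thumb plate: 4 mm thick, standing over the hinge at a right angle to the flap, top 41 mm above the deck when shut, running the box's whole length (box y -108..84), also beside the ledge. Tipping it to box +x swings the flap down; edge moved 35 mm in x = about 1.07 rad.
- tray: Fixed mirrored tray, 240 (x) by 150 (y) mm, 12 mm high at its low clear rim, floor 6 mm high; origin under its centre. It stands to the robot's right of the box. A small wooden spinning top (40 mm across) lies fixed on it, below 50 mm height. Leave alone.
- jar: Round closed glass jar with a steel lid, 68 mm across, 85 mm high, loose on the tray; origin under its centre. Leave alone.
- ring_cone: White porcelain ring cone, 48 mm across at its foot, 72 mm high, loose on the tray; origin under its centre. Leave alone.
There are look-alikes about, which are no part of the job. Of the things that look like the collector, take the one that is nearest to the robot's base at the start. Of the things that look like the part that bears tealight_center, the largest one is meant.

How it is judged:
By the outcome, as a careful person would: the job done as asked, in the order asked, and still so for the second after the job is handed in, with the robot touching nothing.
It also fails if it takes over 38 s, if anything falls off the work surface, if the arm or the gripper's body presses on something with over 40 N, if the wrist force passes 120 N, or if a joint passes its speed limit or range.

### The arm

A 6-joint arm with a two-finger parallel gripper is mounted at the origin on the work surface. World frame = base frame: x ahead of the robot, y to its left, z up, the work surface at z = 0. Lengths are in m, angles in rad, forces in N, time in s.
With the tool pointing down it reaches from about 0.3 to 0.825 m from the base axis. Payload 5.4 kg.
Tool frame: the origin (TCP) lies at the very end of the fingers, on their centre line; the grasp point (between the pads) lies 19 mm behind it; z points along the fingers, x is the direction in which the jaws open and shut, and the axes are right-handed (so a half turn about z gives the same grasp; the last joint's range is limited). The gripper opens to 92 mm and grips with 3 to 60 N. Pads are 20 mm wide; open, the fingers measure 128 mm over their backs; the gripper's body (75 mm by 189 mm) begins 69 mm behind the grasp point.
Start: joints at [0.927, 0.158, 1.597, -0, 1.386, -0.21], TCP at [0.242, 0.522, 0.215] pointing down, gripper open.
Joint ranges: [-2.91, 2.91], [-0.94, 2.29], [0.18, 2.7], [-1.29, 4.43], [0.17, 2.64], [-3, 3]. Speed limits (rad/s): [2.57, 2.57, 3.14, 3.14, 3.14, 3.14].

### API

Orientations are given as a rotation vector (axis times angle).
In Python, from workcell import bot gives the robot as it stands. Calls block until the motion is done:
- bot.goto(position, orientation): joint-space move of the TCP to a pose.
- bot.line_to(position, rot=None, max_speed=0.15): straight line of the TCP; rot=None keeps the orientation; max_speed is the mean speed in m/s.
- bot.set_joints(angles): joint-space move.
- bot.set_gripper(opening, newtons=None): opening from 0.0 (shut) to 1.0 (fully open); newtons is the grip in N (None keeps the last); returns when the fingers have stopped.
- bot.hold(seconds).
- bot.inverse_kinematics(position, orientation): joint angles nearest the present ones, or None.
- bot.read_camera(name): name is "side" or "top"; returns a dict with "pixels" (420x560x3 uint8, blue, green, red), "fx", "fy", "cx", "cy" (pixels), "R" (3x3) and "t" (3): a world point X has camera coordinates R X + t. Camera axes: x right, y down, z forward; pixel columns grow to the right and rows downward; lengths in m; the calibration is good to about 2 mm. A picture is of the moment at which its call begins. There is no depth.
A pose or a line that the arm cannot do raises bot.MotionError and nothing moves.
- bot.job_done(): hands the job in, once; it reports no verdict.
Readings, each from a call of its own:
- bot.current_clock(): time.
- bot.current_joints(): joint angles.
- bot.current_joint_vel(): joint speeds.
- bot.current_effort(): joint torques, N m.
- bot.current_ee_pos(): TCP position.
- bot.current_tool_rot(): TCP orientation.
- bot.current_contact_force(): force on the tool from outside, world axes, zero at the start.
- bot.current_ft_torque(): the same for the moment, N m.
- bot.current_opening(): opening from 0.0 (shut) to 1.0 (fully open).
Only numpy, scipy, OpenCV 4.12 (cv2) and the standard library are available. Lean on these libraries where they do the work, as an engineer would, in place of code of your own. Each camera call takes 0.05 s, during which the arm holds its last target. There are 200 camera calls.

## Working session

There is one attempt and no reset: what is moved stays moved. The work goes in short steps, each a Python script; the robot and the scene stay as the last script left them, time stands still between calls to the robot, and variables do not carry over. Pictures are saved under pics/ and viewed, about 8 in all and at most 12, crops included, and the job is handed in when it is done.

```bash
mkdir -p pics; ls; python3 - <<'E'
from workcell import bot
import cv2,numpy as np
for n in("top","side"):
    c=bot.read_camera(n); cv2.imwrite(f"pics/{n}0.png",c["pixels"]); np.savez(f"{n}0.npz",**c)
    print(n,c["fx"],c["fy"],c["cx"],c["cy"],np.round(-c["R"].T@c["t"],3),np.round(c["R"],2).tolist())
print(bot.current_clock(),bot.current_tool_rot())
E
```

```text
pics
top 475.1808499878795 475.1808499878795 281.7989785734123 203.53845553816615 [ 0.503 -0.058  0.916] [[0.02, -1.0, 0.02], [-0.99, -0.02, -0.16], [0.16, -0.02, -0.99]]
side 523.7422880553415 523.7422880553415 283.68589680037786 204.87046434927635 [-0.194 -0.407  0.763] [[0.38, -0.92, -0.02], [-0.55, -0.21, -0.81], [0.74, 0.32, -0.59]]
0.1 [ 2.64697442e+00  1.69107805e+00 -2.36162854e-03]
```

View pics/top0.png

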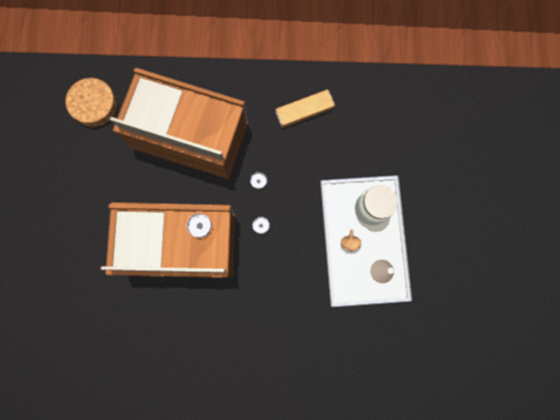

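View pics/side0.png

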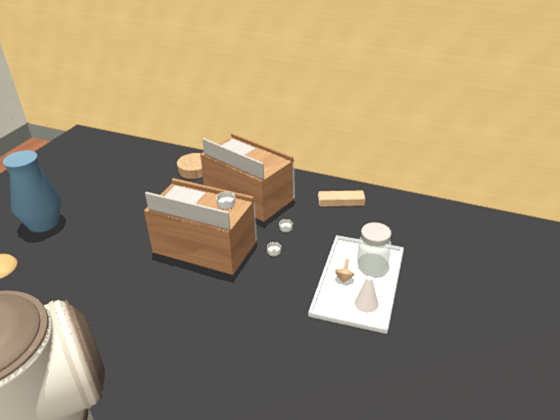

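Top view: the near collector is at columns 103–233, rows 203–278. Its plate is along row ~269 and the cup is at about (199,226), with smaller decoy cups at (259,181) and (261,225). The tray is at (365,240). In the side view the same box is at about (205,225), cup at (226,200). Next I'll enlarge both views of the box.

```bash
python3 - <<'E'
import cv2
t=cv2.imread("pics/top0.png")[190:290,95:245]; s=cv2.imread("pics/side0.png")[175:275,140:265]
cv2.imwrite("pics/topc.png",cv2.resize(t,None,fx=5,fy=5,interpolation=cv2.INTER_CUBIC))
cv2.imwrite("pics/sidec.png",cv2.resize(s,None,fx=6,fy=6,interpolation=cv2.INTER_CUBIC))
E
```

```text
(no output)
```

View pics/topc.png

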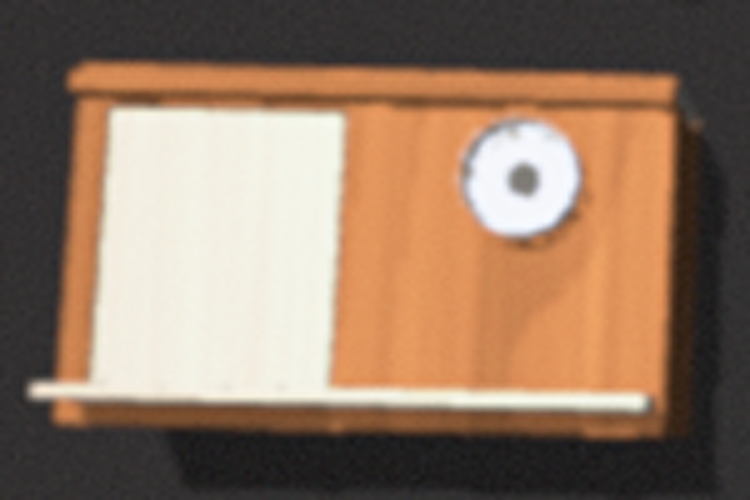

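View pics/sidec.png

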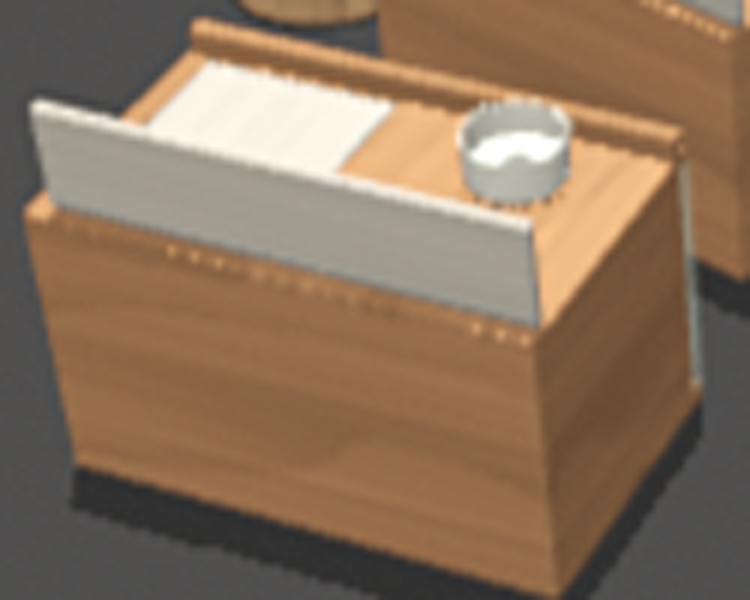

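The crops show the flap corners at (110,108) and (345,114), and the plate's top strip from (30,388) to (648,402). The deck's near corners are at (55,422) and (664,430), the cup rim's centre is at (521,180). In the side crop the plate's top corners are at (38,102) and (530,228). I'll fit the pose from these and refine the cup and plate with masks.

```bash
cat > h.py <<'E'
import numpy as np,cv2
def ray(c,uv,z):
    d=c["R"].T@np.array([(uv[0]-c["cx"])/c["fx"],(uv[1]-c["cy"])/c["fy"],1]); o=-c["R"].T@c["t"]
    return (o+d*(z-o[2])/d[2])[:2]
def rigid(box,w):
    b=np.array(box);w=np.array(w);bc=b-b.mean(0);wc=w-w.mean(0)
    a=np.arctan2((bc[:,0]*wc[:,1]-bc[:,1]*wc[:,0]).sum(),(bc*wc).sum())
    R=np.array([[np.cos(a),-np.sin(a)],[np.sin(a),np.cos(a)]]);t=w.mean(0)-R@b.mean(0)
    return a,R,t
E
python3 - <<'E'
from h import *
T=dict(np.load("top0.npz"));S=dict(np.load("side0.npz"))
ct=lambda u,v:((u+.5)/5-.5+95,(v+.5)/5-.5+190)
cs=lambda u,v:((u+.5)/6-.5+140,(v+.5)/6-.5+175)
tp=[((.046,.080),(110,108),.115),((.046,0),(345,114),.115),((-.060,.09),(55,422),.115),((-.06,-.11),(664,430),.115),((-.05,.084),(30,389),.156),((-.05,-.108),(649,403),.156)]
sp=[((-.052,.084),(38,102),.156),((-.052,-.108),(530,226),.156),((-.06,.09),(30,208),.115),((-.06,-.11),(545,330),.115)]
W1=[ray(T,ct(*p),z) for _,p,z in tp];W2=[ray(S,cs(*p),z) for _,p,z in sp]
for B,W in(([p[0] for p in tp],W1),([p[0] for p in sp],W2),([p[0] for p in tp+sp],W1+W2)):
    a,R,t=rigid(B,W);print(a,t,np.round((np.array(W)-t)@R*1000-np.array(B)*1000,1).tolist())
# cup by mask
for n,C,f,lo,hi in(("top",T,ct,(445,105),(600,255)),):
    g=C["pixels"];x0,y0=map(int,f(*lo));x1,y1=map(int,f(*hi));r=g[y0:y1,x0:x1]
    m=((r.min(2)>150)).astype(np.uint8);cn=max(cv2.findContours(m,0,1)[0],key=cv2.contourArea)
    (u,v),rad=cv2.minEnclosingCircle(cn);print(u+x0,v+y0,rad)
    print("cup top",(ray(C,(u+x0,v+y0),.133)-t)@R)
print("cup manual top",(ray(T,ct(521,180),.133)-t)@R,"side",(ray(S,cs(515,131),.133)-t)@R)
E
```

```text
0.0036789735872282524 [0.56628351 0.1237393 ] [[-0.3, -0.3], [-0.9, 0.7], [0.5, 0.4], [1.1, -0.6], [0.5, 1.0], [-0.8, -1.2]]
0.0038968012277708483 [0.56960218 0.12087777] [[0.3, -0.1], [-3.2, 0.6], [-0.2, -0.2], [3.1, -0.2]]
0.007484730102745957 [0.56760816 0.12272375] [[-1.4, 0.5], [-2.2, 1.5], [-0.4, 1.7], [-0.7, 0.7], [-0.5, 2.2], [-2.6, 0.0], [2.5, -1.8], [-1.6, -1.1], [2.1, -1.9], [4.7, -1.9]]
198.5955410003662 224.7515926361084 12.187431335449219
cup top [ 0.02161361 -0.0610377 ]
cup manual top [ 0.02021141 -0.06142865] side [ 0.02148941 -0.06311563]
```

```bash
cat >> h.py <<'E'
from scipy.spatial.transform import Rotation as Ro
A=.004;BR=np.array([[np.cos(A),-np.sin(A)],[np.sin(A),np.cos(A)]]);BT=np.array([.567,.123])
def P(x,y,h): return [*(BR@np.array([x,y])/1000+BT),.115+h/1000]   # box mm -> world, h over deck
ROT=(Ro.from_euler("z",A)*Ro.from_euler("x",np.pi)).as_rotvec()
E
python3 - <<'E'
from h import *
from workcell import bot
print(bot.inverse_kinematics(P(-43,-98,105),ROT))
bot.set_gripper(41.5/92)
bot.goto(P(-43,-98,95),ROT); print(bot.current_ee_pos(),bot.current_clock(),bot.current_opening()*92)
bot.line_to(P(-43,-98,10)); print(bot.current_ee_pos(),P(-43,-98,10),bot.current_contact_force(),bot.current_clock())
i=[cv2.resize(bot.read_camera(n)["pixels"][y:y+130,x:x+160],None,fx=3,fy=3,interpolation=2) if 1 else 0 for n,x,y in(("top",95,175),("side",140,140))]
cv2.imwrite("pics/p1.png",cv2.resize(np.hstack(i),(800,325)))
E
```

```text
[-1.83110992e-01  2.43858443e-02  1.72964868e+00 -4.44089210e-16
  1.38755813e+00 -1.87110992e-01]
[0.52434478 0.02564727 0.20998124] 3.0167 41.32182955271014
[0.52501538 0.0249222  0.12582792] [np.float64(0.5243923429542088), np.float64(0.024828784457620948), 0.125] [ 0.59532794 -0.05849146  0.02633596] 3.7333
```

View pics/p1.png

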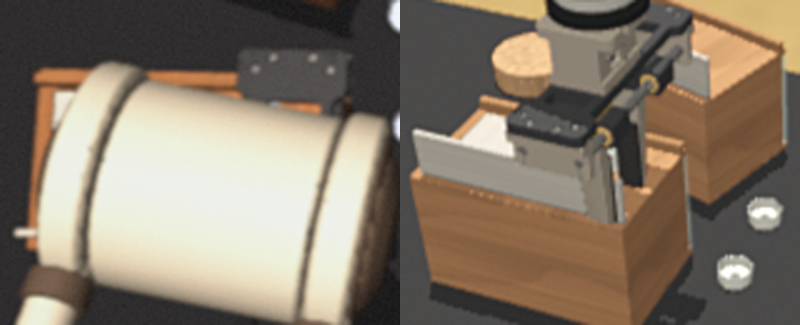

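The side half shows finger A just outside the plate near its right end (~(600,195)), and finger B over the ledge behind the plate. The arm hides the top view. Next I tip the plate in small steps and log the force.

```bash
python3 - <<'E'
from h import *
from workcell import bot
for x in(-36,-33,-30,-27,-22,-16,-11,-8):
    bot.line_to(P(x,-98,10),max_speed=.05); p=bot.current_ee_pos()
    print(x,np.round((BR.T@(p[:2]-BT))*1000,1),round((p[2]-.115)*1000,1),np.round(bot.current_contact_force(),2))
print(bot.current_clock())
c=bot.read_camera("side"); np.savez("side1.npz",**c)
cv2.imwrite("pics/p2.png",cv2.resize(c["pixels"][140:270,130:290],None,fx=5,fy=4.6,interpolation=2))
E
```

```text
-36 [-35.3 -98.1] 10.5 [-0.32  0.33  0.27]
-33 [-32.9 -98. ] 9.9 [ 0.23  0.32 -0.96]
-30 [-31.2 -98. ] 9.8 [-6.12 -1.63  4.24]
-27 [-28.3 -98. ] 9.7 [-5.12 -1.12  4.15]
-22 [-24.1 -97.9] 9.0 [-7.65 -0.27  1.67]
-16 [-17.5 -97.8] 9.3 [-5.04  0.34  3.12]
-11 [-11.5 -97.8] 9.9 [-3.72  0.07  1.86]
-8 [ -7.9 -98. ] 10.2 [-3.41  0.65  3.  ]
5.8917
```

View pics/p2.png

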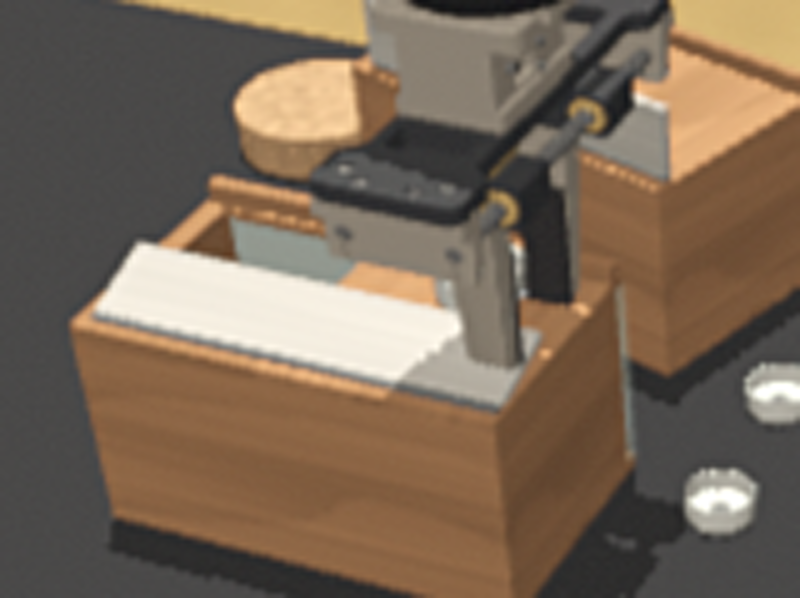

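```bash
python3 - <<'E'
from h import *
from workcell import bot
S=dict(np.load("side1.npz")); uv=(142.5/5-.5+130,243.5/4.6-.5+140)
d=S["R"].T@np.array([(uv[0]-S["cx"])/S["fx"],(uv[1]-S["cy"])/S["fy"],1]);o=-S["R"].T@S["t"]
ob=BR.T@(o[:2]-BT);db=BR.T@d[:2];k=(.084-ob[1])/db[1]
x=(ob+k*db)[0]*1000+50;z=(o+k*d)[2]*1000-115;th=np.arctan2(x,z);print("edge",x,z,th)
assert 1.05<th<1.4
for y in(-94,-88,-75,-60,-45):
    bot.line_to(P(-8,y,10),max_speed=.03); p=bot.current_ee_pos()
    print(y,np.round((BR.T@(p[:2]-BT))*1000,1),round((p[2]-.115)*1000,1),np.round(bot.current_contact_force(),2))
print(bot.current_clock())
c=bot.read_camera("side"); t=bot.read_camera("top")
cv2.imwrite("pics/p3.png",cv2.resize(np.hstack([c["pixels"][140:270,130:290],t["pixels"][175:305,95:255]]),(800,325),interpolation=2))
E
```

```text
edge 41.06529690761913 12.382827168169726 1.277927342745874
-94 [ -7.3 -94.2] 10.5 [-1.21 -2.1   4.45]
-88 [ -7.6 -87.7] 10.3 [-0.11 -1.19  3.53]
-75 [ -8.2 -74.4] 9.8 [-1.59 -1.1   3.6 ]
-60 [ -8.  -59.5] 10.0 [-0.43 -0.26  3.  ]
-45 [ -8.1 -44.5] 10.0 [-2.06 -0.61  3.87]
8.4583
```

View pics/p3.png

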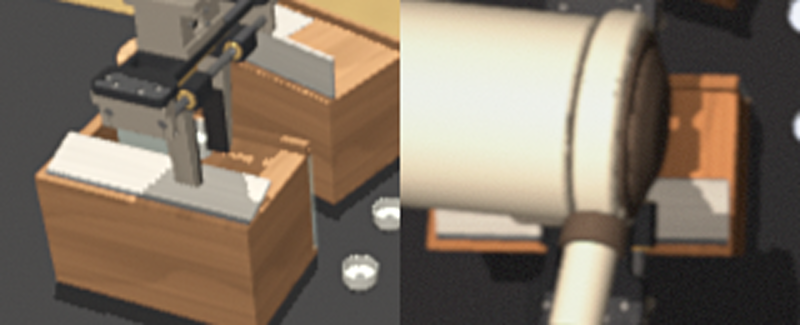

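Finger A rides on the tipped plate at ~(185,170) and the flap stays open. The ledge behind finger B is empty, and a sliver of the cup shows ahead of it at ~(203,130). I'll keep pushing.

```bash
python3 - <<'E'
from h import *
from workcell import bot
for y in(-30,-18,-8,2,8):
    bot.line_to(P(-8,y,10),max_speed=.03); p=bot.current_ee_pos()
    print(y,np.round((BR.T@(p[:2]-BT))*1000,1),round((p[2]-.115)*1000,1),np.round(bot.current_contact_force(),2))
bot.hold(.5)
print(bot.current_clock())
bot.line_to(P(-8,-85,10),max_speed=.12)
print(bot.current_clock(),np.round(bot.current_contact_force(),2))
c=bot.read_camera("side"); t=bot.read_camera("top")
cv2.imwrite("pics/p4.png",cv2.resize(np.hstack([c["pixels"][140:270,130:290],t["pixels"][175:305,95:255]]),(800,325),interpolation=2))
E
```

```text
-30 [ -8.  -29.5] 10.0 [-1.45 -0.55  4.39]
-18 [ -8.1 -17.5] 10.0 [-0.95 -0.66  3.24]
-8 [-8.  -7.5] 10.0 [-0.18 -0.51  4.36]
2 [-8.   2.5] 10.0 [-2.53  0.14  3.75]
8 [-8.   8.4] 10.0 [-1.15 -0.66  3.48]
11.575
12.5 [-2.26 -2.61  2.84]
```

View pics/p4.png

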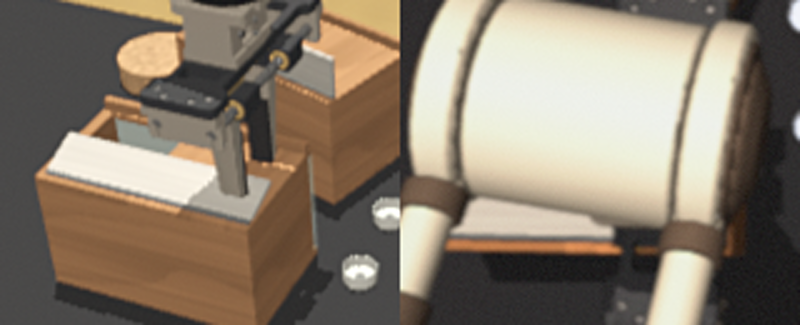

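The cup is gone from the ledge and isn't visible at deck level; the flap is still held open, and the arm hides the hole from above. Now I ease the flap shut, back away and check.

```bash
python3 - <<'E'
from h import *
from workcell import bot
bot.line_to(P(-46,-85,10),max_speed=.04); print(bot.current_clock(),np.round(bot.current_contact_force(),2))
bot.line_to(P(-46,-85,95)); bot.goto([.242,.522,.215],[2.647,1.691,-.002]); print(bot.current_clock(),np.round(bot.current_contact_force(),2))
c=bot.read_camera("side"); t=bot.read_camera("top"); np.savez("top2.npz",**t)
cv2.imwrite("pics/p5.png",np.vstack([cv2.resize(np.hstack([c["pixels"][150:280,130:290],t["pixels"][175:305,95:255]]),(800,325),interpolation=2),cv2.resize(np.hstack([t["pixels"][150:330,300:440],c["pixels"][200:380,280:440]]),(458,275))[:, :458].repeat(1,1) if 0 else cv2.copyMakeBorder(cv2.resize(np.hstack([t["pixels"][150:330,300:440],c["pixels"][200:380,280:440]]),(450,270)),0,0,0,350,0)]))
E
```

```text
13.7 [0.13 0.64 0.14]
16.4333 [ 0.38 -1.03 -0.74]
```

View pics/p5.png

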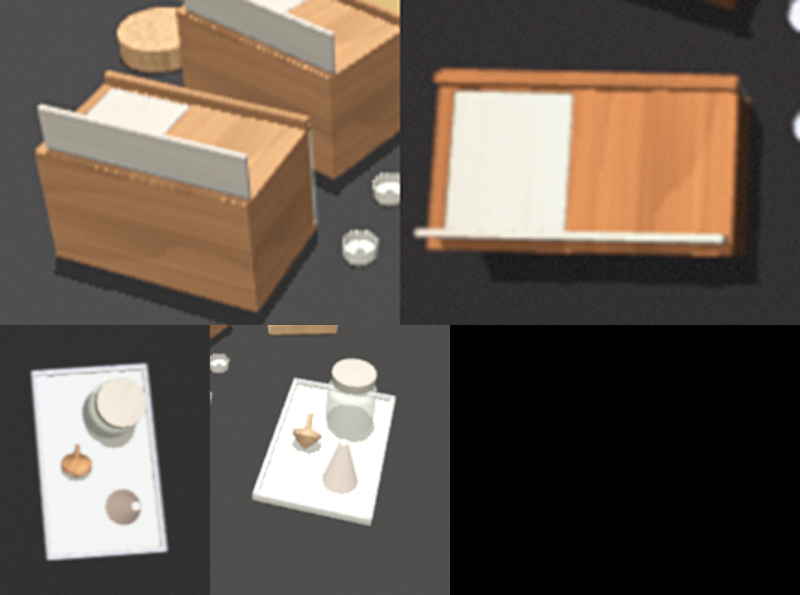

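The flap is flush, the plate upright and the ledge empty, and the jar and cone haven't moved. I'll do one numeric comparison with the first image, then hand in.

```bash
python3 - <<'E'
from h import *
from workcell import bot
a=np.load("top0.npz")["pixels"].astype(int);b=np.load("top2.npz")["pixels"].astype(int)
d=abs(a-b).max(2)>50
print("changed px: all",d.sum(),"near cup",d[205:250,180:220].sum(),"flap+plate",d[205:280,95:180].sum(),"tray",d[170:310,315:415].sum())
bot.job_done(); print(bot.current_clock())
E
```

```text
changed px: all 477 near cup 477 flap+plate 0 tray 0
the job is handed in; nothing more can be done
the job is handed in; nothing more can be done
```

The tealight cup is off the ledge and should be inside the collector box, with the flap shut again; the job is handed in. I never saw the cup inside, because the arm hid the hole while the flap was open.

**What I did:** One finger tipped the thumb plate over, and the side view put the flap at about 1.28 rad. The other finger then pushed the cup slowly along the ledge until it was well past the hole's edge, with the tool force staying under about 5 N. I eased the plate back slowly so the flap could close, then moved the arm clear. The robot's clock read about 16.4 s at the last check, before hand-in.

**What the last checks showed:**
- **Cup:** it is gone from the ledge and not visible anywhere else around the box.
- **Flap and tray:** comparing the first and last top views, the only changed pixels are where the cup had stood. The flap, plate, jar and cone show none.
- **Box position:** the side and top views disagreed by about 3 mm. The plate made contact where I expected, so I kept the combined estimate.

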